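Load a row of hole-saw cores into the sanding jig

TASK

Get the sanding jig ready: push the row of five round wooden cores along its channel as one train, pushing only against the back of the last core, until the first core rests against the brown end stop. Then push the keeper bar by its red knob fully shut across the channel behind the row. The cores are only pushed, not lifted or tipped, and the other things on the cabinet stay where they are.

Things in the scene. Friction and masses are not known exactly. Their poses are not given: they have to be found in the camera images.
- jig: fixed shop-made sanding jig: plywood base 124 mm (its x) by 340 mm (its y), base top 18 mm above the cabinet. Origin at the centre of its underside; x away from the robot, y along the channel to the end stop (roughly the robot's left), z up. Two pale rails 36 mm wide, tops 28 mm above the cabinet, leave a channel 36.8 mm wide on the centre line, open at its -y end
- stop_face (a point): middle of the inner face of the brown end stop, on the channel's centre line at jig (0, +145) mm, 32 mm above the cabinet; the stop's top is at 42 mm
- keeper_pivot (a point): axis of the keeper bar's vertical pivot bolt on the rail nearer the robot, at jig (-42, -36) mm, 35 mm above the cabinet; the bolt's nut reaches 51 mm
- keeper_knob (a point): middle of the red upright knob (22 mm diameter, from 40 to 76 mm above the cabinet; this point at 58 mm) at the free end of the flat aluminium keeper bar, 90 mm from the pivot axis. The bar is 16 mm wide and lies 30 to 40 mm above the cabinet
- keeper (a joint): swing of the keeper bar, rad: 0 = shut, straight across the channel against a small steel pin, about 1 mm behind a row that is home; 1.57 = open, pointing to jig -y; grows clockwise from above, limit 2.2. Starts at 1.6 to 1.85. Stays where it is left (about 1.1 N at the knob moves it). While the row is well short of the stop, the cores block it
- core_1: one of the five round wooden cores in the jig's channel (plywood, 34.4 mm diameter, 28 mm high, about 20 g), origin at the centre of its underside, z up, tops 46 mm above the cabinet; first of the row, nearest the end stop
- core_2: one of the five round wooden cores in the jig's channel (plywood, 34.4 mm diameter, 28 mm high, about 20 g), origin at the centre of its underside, z up, tops 46 mm above the cabinet; second
- core_3: one of the five round wooden cores in the jig's channel (plywood, 34.4 mm diameter, 28 mm high, about 20 g), origin at the centre of its underside, z up, tops 46 mm above the cabinet; third
- core_4: one of the five round wooden cores in the jig's channel (plywood, 34.4 mm diameter, 28 mm high, about 20 g), origin at the centre of its underside, z up, tops 46 mm above the cabinet; fourth
- core_5: one of the five round wooden cores in the jig's channel (plywood, 34.4 mm diameter, 28 mm high, about 20 g), origin at the centre of its underside, z up, tops 46 mm above the cabinet; last of the row, at the open end: the one to push
- tin_cab: white paint-splashed tin, 102 mm diameter, 120 mm high, at the back; bystander, origin under its centre
- primer_can: spray can, 67 mm diameter, 205 mm high, at the back; bystander, origin under its centre
- mug: white mug with green dots, 93 mm high, at the back; bystander, origin under its middle
- nail_jar: jar with black lid, 62 mm diameter, 80 mm high, at the back; bystander, origin under its centre
- masking_tape: roll of masking tape lying flat, 96 mm across, 25 mm high, at the back; bystander, origin under its middle
- glue_bottle: green bottle, 40x55 mm, 183 mm high, at the left edge; bystander, origin under its middle
- sanding_block: wooden sanding block, 97x125x36 mm, in front; bystander, origin under its middle
- carpenter_pencil: red flat pencil lying in front, 8 mm high, about 160 mm long; bystander, origin under its middle
- hole_saw: red hole saw on its arbor, 39 mm diameter, 64 mm high, in front; bystander, origin under its centre
There are look-alikes about, which are no part of the job. What is shaped like the core_4 but black is not meant. Leave any orange or pink look-alike of the core_5 alone.

How it is judged:
By the outcome, as a careful person would: the job done as asked, in the order asked, and still so for the second after the job is handed in, with the robot touching nothing.
It also fails if it takes over 48 s, if anything falls off the work surface, if the arm or the gripper's body presses on something with over 40 N, if the wrist force passes 120 N, or if a joint passes its speed limit or range.

ROBOT

A 6-joint arm with a two-finger parallel gripper is mounted at the origin on a cart in front of the work surface, level with it; the furniture and walls round the work are solid. World frame = base frame: x ahead of the robot, y to its left, z up, the work surface at z = 0. Lengths are in mm, angles in rad, forces in N, time in s.
With the tool pointing down it reaches from about 350 to 775 mm from the base axis. Payload 7.3 kg.
Tool frame: the origin (TCP) lies at the very end of the fingers, on their centre line; the grasp point (between the pads) lies 19 mm behind it (bot.grip_point_offset is the distance from the TCP to the grasp point, in mm); z points along the fingers, y is the line along which they close (so a half turn about z gives the same grasp; the last joint's range is limited). The gripper opens to 92 mm and grips with 3 to 60 N. Pads are 19 mm wide; open, the fingers measure 130 mm over their backs; the gripper's body (75 mm by 190 mm) begins 47 mm behind the grasp point.
Start: joints at [-1.431, 0.342, 1.524, -0, 1.275, -0.146], TCP at [148.033, -503.717, 226.741] pointing down, gripper open.
Joint ranges: [-2.53, 2.53], [-0.77, 2.02], [0.04, 2.7], [-1, 4.14], [0.28, 2.66], [-3.11, 3.11]. Speed limits (rad/s): [2.57, 2.57, 3.14, 3.14, 3.14, 3.14].

INTERFACE

Orientations are given as [roll, pitch, yaw] about the fixed x, y, z axes, in that order (R = Rz(yaw) Ry(pitch) Rx(roll)).
In Python, from plant import bot gives the robot as it stands. The module is installed in compiled form; this text tells all that it offers.
- The arm moves only by the shell command python3 -m jog 'ROWS' [OPENING]. ROWS is JSON, a list of rows, each a list of 6 numbers: the shift along the tool's x, y, z in mm, then the turn, a rotation vector about the tool's x, y, z in rad. In form: [[dx, dy, dz, rx, ry, rz], ...]. A call has 1 to 12 rows; each row shifts and turns the commanded pose from where the row before left it, along the tool's axes as they then stand; what a row does not reach is not made up. A row lasts 1/10 s, in which the tool goes at most 50 mm and 8.59 degrees, less where a joint would pass 70% of its speed; a pose out of reach is approached as far as the arm can. A call with a gripper value outside its range is refused whole. OPENING is the opening in per cent of the stroke, from 0 (shut) to 100 (fully open), set as the call begins (- or left out, the last holds). The fingers move at their own pace and stop on an object; the grip force is fixed at half the most. Time passes only in rows, so rows that do not move let the fingers close. It gives the time, the measured TCP pose, the force, the opening and the grip force at its end, in the units of the state.
- bot.get_obs(): the state, without advancing time (a new reading comes with each control period).
- bot.capture(name): name is "scene" or "top" or "wrist"; returns the picture (480x640x3 uint8, red, green, blue); there is no depth.
- bot.camera_model(name): a dict with "fx", "fy", "cx", "cy" (pixels), "position" and "orientation" of the camera in the world; the wrist camera has in their place "T_tool_cam" (4x4, takes a point from camera to tool coordinates, whose origin is the TCP and whose axes are the flange's). Camera axes: x right, y down, z forward; pixel columns grow to the right and rows downward; lengths in mm; the calibration is good to about 2 mm. A picture is of the moment at which its call begins: read the wrist's pose just before it. camera_model takes no time and is no camera call.
- bot.close_job(): hands the job in; it is judged then, once.
Trained networks look in the newest picture that a camera, given by its name, has taken for a name from the list of things; names that differ only in an ending like _2 or _b are one class to them, and where a whole thing is asked for, a point or a joint stands for the part that bears it (a point fixed in the world has none). Each returns a list of dicts, best first, with "p" (0 to 1); they miss things now and then, are a little off and sometimes report something else, mostly with a low value. They report only what shows in the picture. A call takes as long as a camera call. They do not tell look-alikes from the thing itself.
- bot.outline_of(target, camera): "mask" (480x640 bool, what is visible of it) and "pixel" ([column, row] in pixels, amid what is visible of it).
The state is a dict: "time": time; "joint_positions": joint angles; "dq": joint speeds; "tau": joint torques, N m; "tool_pos": TCP position; "tcp_rot": TCP orientation; "contact_force": force on the tool from outside, world axes, zero at the start; "moment": the same for the moment, N m; "grip_width": finger opening in mm; "finger_force": force on a finger pad.
Only numpy, scipy, OpenCV 4.12 (cv2) and the standard library are available. Lean on these libraries where they do the work, as an engineer would, in place of code of your own. Each camera call takes 0.05 s, during which the arm holds its last target. There are 200 camera calls.

## Working session

There is one attempt and no reset: what is moved stays moved. The work goes in short steps, Python scripts to look and compute and a shell command to move; the robot and the scene stay as the last step left them, time stands still between calls to the robot, and variables do not carry over. Pictures are saved under pics/ and viewed, at most 13 in all, crops included, and the job is handed in when it is done.

```bash
mkdir -p pics
cat > h.py <<'E'
import numpy as np,cv2
from plant import bot
from scipy.spatial.transform import Rotation as R
def cam(n):
    m=bot.camera_model(n)
    if 'T_tool_cam' in m:
        o=bot.get_obs();T=np.eye(4);T[:3,:3]=R.from_euler('xyz',o['tcp_rot']).as_matrix();T[:3,3]=o['tool_pos'];T=T@np.array(m['T_tool_cam'])
        return m,T[:3,:3],T[:3,3]
    q=np.array(m['orientation'],float)
    Rm=q if q.shape==(3,3) else R.from_euler('xyz',q).as_matrix() if q.size==3 else None
    return m,Rm,np.array(m['position'])
def toworld(c,px,z):
    m,Rm,p=c
    d=Rm@np.array([(px[0]-m['cx'])/m['fx'],(px[1]-m['cy'])/m['fy'],1])
    return p+d*(z-p[2])/d[2]
def topix(c,P):
    m,Rm,p=c;v=Rm.T@(np.array(P,float)-p)
    return np.array([m['cx']+m['fx']*v[0]/v[2],m['cy']+m['fy']*v[1]/v[2]])
E
python3 - <<'E'
from h import *
for n in('scene','top'):
    im=bot.capture(n);cv2.imwrite(f'pics/{n}0.png',im[:,:,::-1]);print(bot.camera_model(n))
c=cam('top')
for t,z in(('core_1',46),('keeper_knob',70),('jig',20)):
    for d in bot.outline_of(t,'top'):
        print(t,d['p'],d['pixel'],toworld(c,d['pixel'],z).round(),d['mask'].sum())
print(bot.get_obs())
E
```

```text
{'fx': 525.7053805084196, 'fy': 525.7053805084196, 'cx': 312.32401383506567, 'cy': 239.22931281896257, 'position': array([ 944.17794277, -694.07577618,  534.64128731]), 'orientation': array([-2.06282787,  0.00587155,  0.47773127])}
{'fx': 510.42654299558643, 'fy': 510.42654299558643, 'cx': 320.5967583215414, 'cy': 238.47288187945279, 'position': array([ 369.82769899,   61.13911514, 1199.5691708 ]), 'orientation': array([-2.98181575, -0.01989641, -1.56418599])}
core_1 0.68 [409.1, 206.0] [ 634. -166.   46.] 209
core_1 0.64 [328.2, 233.2] [568.  22.  46.] 193
core_1 0.63 [409.3, 258.1] [ 513. -163.   46.] 197
core_1 0.62 [298.2, 234.4] [565.  91.  46.] 191
core_1 0.55 [313.2, 236.4] [561.  56.  46.] 176
core_1 0.52 [338.8, 230.1] [576.  -2.  46.] 181
core_1 0.5 [391.7, 296.1] [ 426. -122.   46.] 207
core_1 0.47 [285.3, 240.0] [552. 120.  46.] 199
core_1 0.47 [217.0, 217.1] [603. 278.  46.] 208
keeper_knob 0.76 [351.3, 250.0] [527. -29.  70.] 330
jig 0.59 [312.2, 244.4] [546.  58.  20.] 6561
{'time': 0.25, 'joint_positions': array([-1.43101594e+00,  3.42328021e-01,  1.52448476e+00, -2.24592474e-05,
        1.27539346e+00, -1.46006855e-01]), 'dq': array([ 0.00046784, -0.0018908 , -0.0025465 ,  0.000448  , -0.00091169,
        0.00029881]), 'tau': array([-8.88187114e-04, -4.30857396e+01, -2.44083649e+01,  7.16242078e-02,
        5.31635934e-02, -9.17641592e-05]), 'tool_pos': array([ 147.99314082, -503.54364156,  226.43568007]), 'tcp_rot': array([-3.14098247e+00, -6.80155967e-05,  2.85793763e-01]), 'contact_force': array([-0.05490717, -1.02240144, -0.00864797]), 'moment': array([-0.00591255, -0.01346155,  0.0011425 ]), 'finger_force': 0.0, 'grip_width': 92.14048350680127}
```

Run:
```python
import cv2
a=cv2.imread('pics/top0.png');cv2.imwrite('pics/top0c.png',cv2.resize(a[130:350,190:450],None,fx=2.7,fy=2.7,interpolation=cv2.INTER_CUBIC))
```

```text
(no output)
```

View pics/top0c.png

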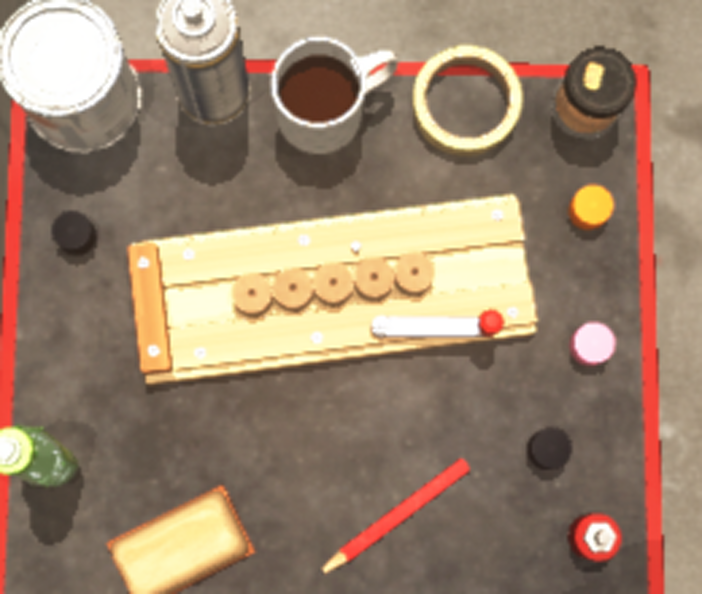

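View pics/scene0.png

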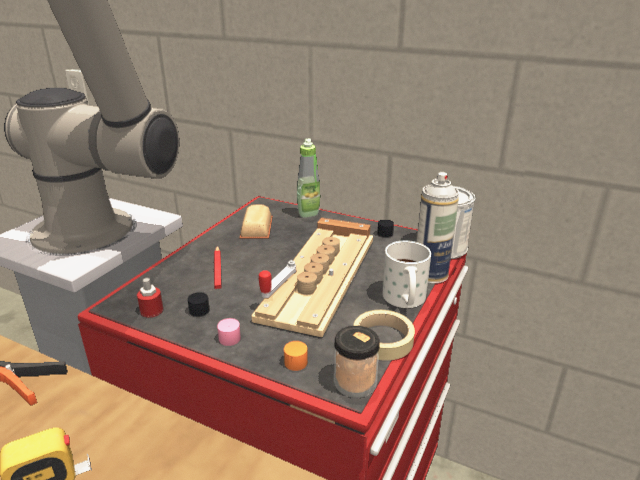

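The top crop shows the row at crop (254..414, 272..293), stop at (150,305), knob at (490,322) and the bar open. The black, orange and pink look-alikes are well off the jig. Next I'll fit the jig pose from clicked points.

```bash
cat >> h.py <<'E'
from scipy.optimize import least_squares
def j2w(s,P):
    c,n=np.cos(s[2]),np.sin(s[2]);return np.array([s[0]+c*P[0]-n*P[1],s[1]+n*P[0]+c*P[1],P[2]])
def w2j(s,P):
    c,n=np.cos(s[2]),np.sin(s[2]);a,b=P[0]-s[0],P[1]-s[1];return np.array([c*a+n*b,-n*a+c*b])
def fit(c,L,s0):
    r=least_squares(lambda s:np.concatenate([topix(c,j2w(s,P))-np.array(p) for P,p in L]),s0,loss='soft_l1');return r.x,r.fun
E
python3 - <<'E'
from h import *
c=cam('top');k=lambda x,y:(190+x/2.7,130+y/2.7)
L=[((62,-170,18),k(517,196)),((-62,-170,18),k(537,332)),((-62,170,18),k(148,383)),((-42,-36,40),k(380,327)),((0,145,42),k(165,305)),
((18.4,-170,28),k(524,242)),((-18.4,-170,28),k(530,287))]
s,f=fit(c,L,[550,50,.15]);print(s,f.reshape(-1,2).round(1).tolist())
for x,y in((254,294),(293,288),(333,282),(374,277),(414,272)):
    print('core',w2j(s,toworld(c,k(x,y),46)).round())
kn=w2j(s,toworld(c,k(490,321),76));print('knob',kn,np.arctan2(-(kn[1]+36),kn[0]+42))
t=j2w(s,(0,-125,0));o=bot.get_obs();print('target',t,'delta',t-o['tool_pos'],o['tcp_rot'])
Rt=R.from_euler('xyz',o['tcp_rot']).as_matrix();t[2]=226;print('tool delta',Rt.T@(t-o['tool_pos']))
E
```

```text
[5.64232050e+02 5.55754599e+01 1.33881117e-01] [[-0.3, -0.0], [-0.0, 0.9], [-0.9, 0.2], [0.7, 0.2], [-0.4, -0.1], [0.4, -0.0], [0.5, -1.4]]
core [-1. 68.]
core [ 0. 35.]
core [1. 0.]
core [  1. -35.]
core [  1. -69.]
knob [ -52.46031598 -123.20142448] 1.6901816726002168
target [580.91724099 -68.30595281   0.        ] delta [ 432.92410017  435.23768875 -226.43568007] [-3.14098247e+00 -6.80155967e-05  2.85793763e-01]
tool delta [ 538.06569926 -295.53373652    0.65260594]
```

```bash
python3 -m jog '[[30,-16.4,0,0,0,0],[30,-16.4,0,0,0,0],[30,-16.4,0,0,0,0],[30,-16.4,0,0,0,0],[30,-16.4,0,0,0,0],[30,-16.4,0,0,0,0],[30,-16.4,0,0,0,0],[30,-16.4,0,0,0,0],[30,-16.4,0,0,0,0]]' 0
python3 -m jog '[[30,-16.4,0,0,0,0],[30,-16.4,0,0,0,0],[30,-16.4,0,0,0,0],[30,-16.4,0,0,0,0],[30,-16.4,0,0,0,0],[30,-16.4,0,0,0,0],[30,-16.4,0,0,0,0],[30,-16.4,0,0,0,0],[0,0,0,0,0,0.076],[0,0,0,0,0,0.076],[0,0,0,0,0,0]]'
python3 - <<'E'
from h import *
s=[564.2,55.6,.134]
c=cam('wrist');im=bot.capture('wrist');cv2.imwrite('pics/w0.png',im[:,:,::-1])
for P in((-42,-36,40),(0,-170,18),(0,-69,46),(18.4,-170,28),(-18.4,-170,28)):print(P,topix(c,j2w(s,P)).round(),topix(c,j2w(s,P)).round())
print(w2j(s,bot.get_obs()['tool_pos']))
E
```

```text
time: 1.15
tool_pos: [366.3, -284.8, 226.8]
tcp_rot: [3.141, -0.0, 0.286]
contact_force: [0.2, -0.4, 0.2]
grip_width: 24.5
finger_force: 0.0
time: 2.25
tool_pos: [558.8, -92.1, 226.4]
tcp_rot: [-3.141, 0.001, 0.134]
contact_force: [0.1, -0.7, -0.1]
grip_width: 0.6
finger_force: 0.0
(-42, -36, 40) [210. 227.] [210. 227.]
(0, -170, 18) [347. 180.] [347. 180.]
(0, -69, 46) [240. 184.] [240. 184.]
(18.4, -170, 28) [348. 162.] [348. 162.]
(-18.4, -170, 28) [347. 200.] [347. 200.]
[ -25.229808   -145.85674303]
```

View pics/w0.png

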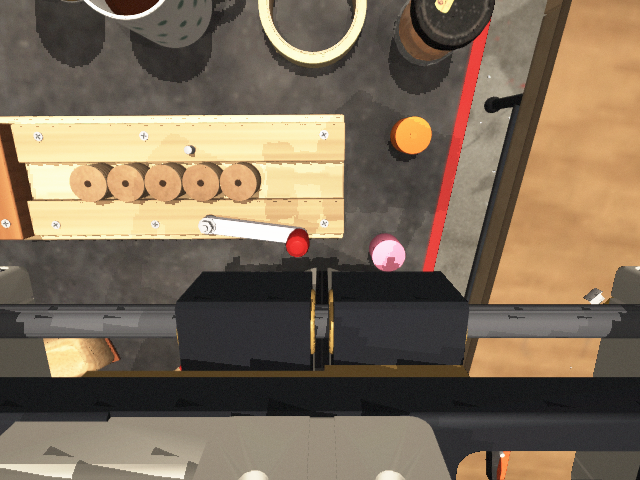

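The wrist view shows core 5 at (240,181), the channel mouth corners at (344,163) and (344,201), and the bolt at (208,225). All of these are within about 2 px of prediction. Next I'll check finger scale.

Run:
```python
from h import *
m=bot.camera_model('wrist');T=np.linalg.inv(np.array(m['T_tool_cam']));print(m)
for P in((0,0,0),(0,19,0),(0,-19,0),(9.5,19,0),(-9.5,19,0),(9.5,19,-40),(9.5,19,-66),(37,95,-66)):
    v=T@np.array([*P,1]);print(P,m['cx']+m['fx']*v[0]/v[2],m['cy']+m['fy']*v[1]/v[2],v[2])
```

```text
{'fx': 364.0221416840109, 'fy': 364.0221416840109, 'cx': 321.54237133253383, 'cy': 233.58988448629242, 'T_tool_cam': array([[-1.17914464e-03, -9.65803668e-01, -2.59271837e-01,
         6.82543834e+01],
       [ 9.99999304e-01, -1.14848514e-03, -2.69727166e-04,
        -1.11025884e+00],
       [-3.72663661e-05, -2.59271975e-01,  9.65804350e-01,
        -1.57440629e+02],
       [ 0.00000000e+00,  0.00000000e+00,  0.00000000e+00,
         1.00000000e+00]])}
(0, 0, 0) 324.0832389928732 287.41299667620996 169.7529843785828
(0, 19, 0) 364.82854746548986 287.36782631086083 169.74785956243332
(0, -19, 0) 283.34039063501467 287.45816431426886 169.75810919473227
(9.5, 19, 0) 365.44151232926356 268.19397925896595 167.28477711145948
(-9.5, 19, 0) 364.2331167140249 305.99319757324986 172.21094201340716
(9.5, 19, -40) 378.6278905518399 307.9293663724325 128.6526031252159
(9.5, 19, -66) 392.4756674400016 349.6577899034628 103.54169003415757
(37, 95, -66) 684.629534686677 257.6357549305437 96.39121525358269
```

Run:
```python
from h import *
c=cam('scene');im=bot.capture('scene');p=topix(c,bot.get_obs()['tool_pos']);print(p)
x0,y0=int(max(p[0]-100,0)),int(max(p[1]-120,0));im=im[y0:y0+150,x0:x0+200];im=cv2.resize(im,None,fx=4,fy=4,interpolation=cv2.INTER_CUBIC);print(x0,y0);cv2.imwrite('pics/s1.png',im[:,:,::-1])
o=bot.get_obs();Rt=R.from_euler('xyz',o['tcp_rot']).as_matrix()
for P in((0,0,0),(0,19,0),(0,-19,0),(0,0,-40),(0,0,-66)):print(P,(topix(c,o['tool_pos']+Rt@P)-[x0,y0])*4)
```

```text
[268.81254159 195.49977746]
168 75
(0, 0, 0) [403.25016636 481.99910986]
(0, 19, 0) [381.92618162 501.9393424 ]
(0, -19, 0) [423.72190622 462.85581845]
(0, 0, -40) [398.25424236 379.28666618]
(0, 0, -66) [394.87033885 309.71615249]
```

View pics/s1.png

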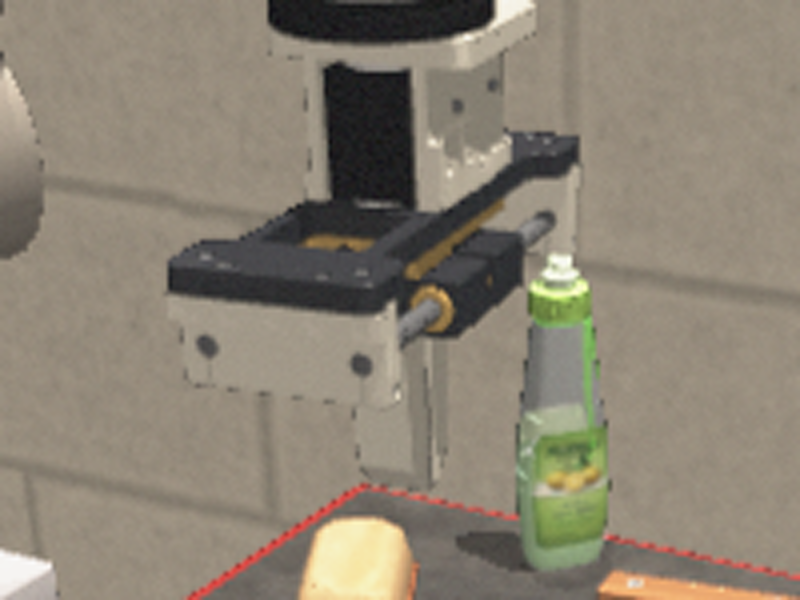

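The closed fingers are slim (about 19 mm wide), with the body well above them, so I'll move over the channel behind core 5 and descend.

```bash
python3 -m jog '[[12.6,-10.5,0,0,0,0],[12.6,-10.5,0,0,0,0],[0,0,30,0,0,0],[0,0,30,0,0,0],[0,0,30,0,0,0],[0,0,30,0,0,0],[0,0,30,0,0,0],[0,0,20,0,0,0],[0,0,0,0,0,0]]'
python3 - <<'E'
from h import *
s=[564.2,55.6,.134]
c=cam('wrist');im=bot.capture('wrist');cv2.imwrite('pics/w1.png',im[:,:,::-1])
print(w2j(s,bot.get_obs()['tool_pos']))
E
```

```text
time: 3.25
tool_pos: [579.6, -66.9, 53.6]
tcp_rot: [-3.139, 0.005, 0.135]
contact_force: [-0.2, -1.4, 0.4]
grip_width: 0.4
finger_force: 0.0
[ 4.02704582e-02 -1.24032466e+02]
```

View pics/w1.png

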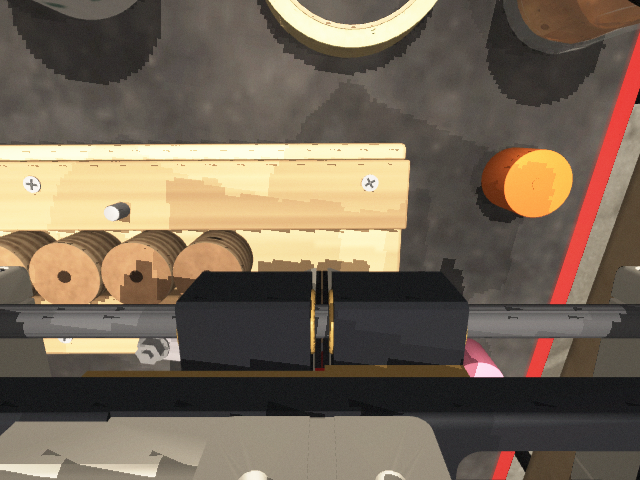

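```bash
python3 -m jog '[[0,0,15,0,0,0],[0,0,15,0,0,0],[0,-5,0,0,0,0],[0,-5,0,0,0,0],[0,-5,0,0,0,0],[0,-5,0,0,0,0],[0,-5,0,0,0,0],[0,0,0,0,0,0]]'
python3 -m jog '[[0,-4,0,0,0,0],[0,-4,0,0,0,0],[0,-4,0,0,0,0],[0,-4,0,0,0,0],[0,-4,0,0,0,0],[0,-4,0,0,0,0],[0,-4,0,0,0,0],[0,-4,0,0,0,0],[0,-3,0,0,0,0]]'
python3 - <<'E'
from h import *
s=[564.2,55.6,.134]
im=bot.capture('top');c=cam('top');im=cv2.resize(im[190:290,220:380],None,fx=5,fy=5,interpolation=cv2.INTER_CUBIC);cv2.imwrite('pics/t1.png',im[:,:,::-1])
print(w2j(s,bot.get_obs()['tool_pos']))
for P in ((0,145,42),(0,127.8,46)):print((topix(c,j2w(s,P))-[220,190])*5)
E
```

```text
time: 4.1
tool_pos: [577.7, -42.8, 27.1]
tcp_rot: [3.141, -0.001, 0.135]
contact_force: [-0.6, -0.1, -0.0]
grip_width: 0.4
finger_force: 0.0
time: 5.0
tool_pos: [572.9, -8.4, 26.7]
tcp_rot: [3.142, 0.0, 0.134]
contact_force: [-0.1, -1.2, 0.4]
grip_width: 0.4
finger_force: 0.7
[-4.27766786e-02 -6.42219744e+01]
[153.33625289 264.27699417]
[189.90899693 258.33493321]
```

View pics/t1.png

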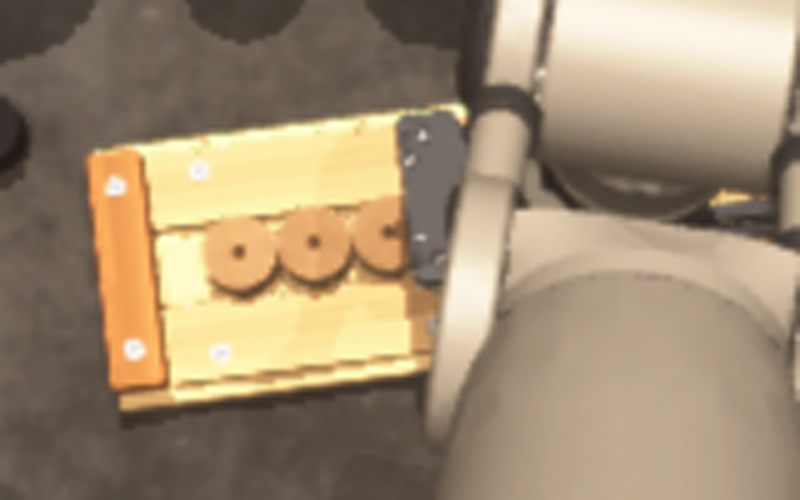

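Core 1 is at (240,251) and should be home at about (190,258), so about 22 mm remains. I'll continue gently and watch the force.

```bash
python3 -m jog '[[0,-3,0,0,0,0],[0,-3,0,0,0,0],[0,-3,0,0,0,0],[0,-3,0,0,0,0],[0,-3,0,0,0,0],[0,-3,0,0,0,0],[0,0,0,0,0,0],[0,0,0,0,0,0]]'
for i in 1 ; do python3 -m jog '[[0,-1,0,0,0,0],[0,-1,0,0,0,0],[0,0,0,0,0,0],[0,0,0,0,0,0]]'; done
python3 -m jog '[[0,-0.5,0,0,0,0],[0,-0.5,0,0,0,0],[0,0,0,0,0,0],[0,0,0,0,0,0]]'
```

```text
time: 5.85
tool_pos: [570.4, 9.2, 26.6]
tcp_rot: [-3.142, 0.0, 0.134]
contact_force: [0.2, 0.3, -0.0]
grip_width: 0.1
finger_force: 0.0
time: 6.25
tool_pos: [570.2, 11.0, 26.7]
tcp_rot: [3.142, 0.0, 0.134]
contact_force: [0.4, -0.0, 0.3]
grip_width: 0.7
finger_force: 0.1
time: 6.65
tool_pos: [570.1, 12.0, 26.7]
tcp_rot: [3.142, -0.0, 0.134]
contact_force: [1.0, 0.3, -1.1]
grip_width: 0.4
finger_force: 0.2
```

```bash
python3 -m jog '[[0,-0.7,0,0,0,0],[0,-0.7,0,0,0,0],[0,0,0,0,0,0],[0,0,0,0,0,0]]'
python3 - <<'E'
from h import *
s=[564.2,55.6,.134];im=bot.capture('top');c=cam('top');im=cv2.resize(im[190:290,220:380],None,fx=5,fy=5,interpolation=cv2.INTER_CUBIC);cv2.imwrite('pics/t2.png',im[:,:,::-1])
print(w2j(s,bot.get_obs()['tool_pos']),bot.get_obs()['contact_force'])
E
```

```text
time: 7.05
tool_pos: [569.9, 13.5, 26.7]
tcp_rot: [3.142, 0.0, 0.134]
contact_force: [0.5, -0.9, -0.4]
grip_width: 0.2
finger_force: 0.1
[  0.04554473 -42.56269272] [-0.40141544  0.72093963  0.59390445]
```

View pics/t2.png

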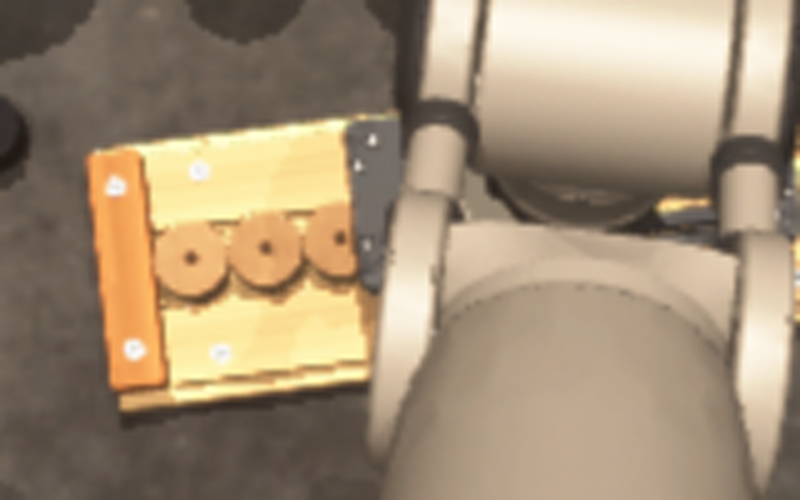

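Core 1 at (191,258) is practically at the stop. I'll creep on until the force rises.

```bash
python3 -m jog '[[0,-0.5,0,0,0,0],[0,0,0,0,0,0],[0,0,0,0,0,0]]' | grep -E 'pos|cont'
python3 -m jog '[[0,-0.5,0,0,0,0],[0,0,0,0,0,0],[0,0,0,0,0,0]]' | grep -E 'pos|cont'
```

```text
tool_pos: [569.8, 13.9, 26.7]
contact_force: [0.5, 0.4, 0.5]
tool_pos: [569.9, 14.3, 26.7]
contact_force: [-0.3, -1.2, -0.1]
```

```bash
for i in 1; do python3 -m jog '[[0,-0.5,0,0,0,0],[0,0,0,0,0,0],[0,0,0,0,0,0]]' | grep -E 'pos|cont'
python3 -m jog '[[0,-0.5,0,0,0,0],[0,0,0,0,0,0],[0,0,0,0,0,0]]' | grep -E 'pos|cont'
python3 -c "
from h import *
print(np.mean([bot.get_obs()['contact_force'] for _ in range(5)],0))"; done
```

```text
tool_pos: [569.9, 14.6, 26.8]
contact_force: [0.4, -3.5, 0.7]
tool_pos: [570.0, 14.8, 26.9]
contact_force: [0.4, -4.7, 0.6]
[ 0.44144809 -4.73684649  0.55873315]
```

Solid contact builds to about 4.7 N, so the row is home. I'll back off, rise, and go to the robot side of the knob.

```bash
python3 -m jog '[[0,5,0,0,0,0],[0,15,0,0,0,0],[0,25,0,0,0,0],[0,25,0,0,0,0],[0,0,-40,0,0,0],[0,0,-40,0,0,0],[-30,3,0,0,0,0],[-30,3,0,0,0,0],[-27,2,0,0,0,0],[0,0,0,0,0,0.12],[0,0,0,0,0,0]]'
python3 - <<'E'
from h import *
s=[564.2,55.6,.134]
c=cam('wrist');im=bot.capture('wrist');cv2.imwrite('pics/w2.png',im[:,:,::-1])
print(w2j(s,bot.get_obs()['tool_pos']))
for a in(1.65,1.69,1.73):print(a,topix(c,j2w(s,(-42+90*np.cos(a),-36-90*np.sin(a),76))))
for d in bot.outline_of('keeper_knob','wrist'):print(d['p'],d['pixel'])
print(topix(c,j2w(s,(0,-9.8,46))),topix(c,j2w(s,(-42,-36,51))))
E
```

```text
time: 9.4
tool_pos: [493.5, -74.3, 107.0]
tcp_rot: [-3.141, -0.0, 0.011]
contact_force: [-0.1, -0.2, 0.8]
grip_width: 0.4
finger_force: 0.0
[ -86.86902683 -119.23813532]
1.65 [326.63602497 194.13174027]
1.69 [326.78038953 200.96509673]
1.73 [326.64962711 207.73319262]
0.65 [259.1, 188.0]
[115.92584174 126.6905256 ] [173.67725938 194.3583655 ]
```

View pics/w2.png

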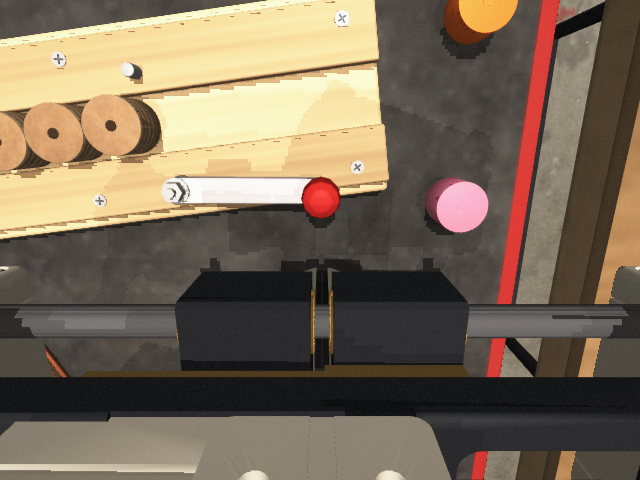

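The knob is at (321,197), the bolt at (175,190) and core 5 at (111,125). The jig is about 2 mm further left than my fit, so I'll shift 2.5 mm. I'll open the fingers 12 mm to cradle the knob, descend and advance.

```bash
python3 -m jog '[[0,-2.5,20,0,0,0],[0,0,20,0,0,0],[0,0,20,0,0,0],[0,0,0,0,0,0],[5,0,0,0,0,0],[5,0,0,0,0,0],[4,0,0,0,0,0],[0,0,0,0,0,0]]' 13
python3 -m jog '[[2,0,0,0,0,0],[9.1,1.4,0,0,0,-0.1],[9.1,1.4,0,0,0,-0.1],[9.1,1.4,0,0,0,-0.1],[9.1,1.4,0,0,0,-0.1],[9.1,1.4,0,0,0,-0.1],[0,0,0,0,0,0]]'
python3 - <<'E'
from h import *
s=[565.5,57.5,.134]
c=cam('wrist');im=bot.capture('wrist');cv2.imwrite('pics/w3.png',im[:,:,::-1])
o=bot.get_obs();t=w2j(s,o['tool_pos']);print(t,o['tcp_rot'][2]-.134,o['contact_force'],'r',np.hypot(*(t+[42,36])))
for d in bot.outline_of('keeper_knob','wrist'):print(d['p'],d['pixel'])
E
```

```text
time: 10.3
tool_pos: [509.1, -71.1, 47.5]
tcp_rot: [3.141, -0.002, 0.014]
contact_force: [0.1, 0.2, -0.2]
grip_width: 11.8
finger_force: 0.0
time: 11.0
tool_pos: [556.1, -68.1, 46.9]
tcp_rot: [3.141, -0.001, 0.515]
contact_force: [0.6, -0.2, 0.3]
grip_width: 12.1
finger_force: 0.0
[ -26.83702095 -122.97755736] 0.3779953954941203 [-0.38519012 -0.15719381  0.04323447] r 88.28936185906699
0.73 [254.8, 242.1]
```

View pics/w3.png

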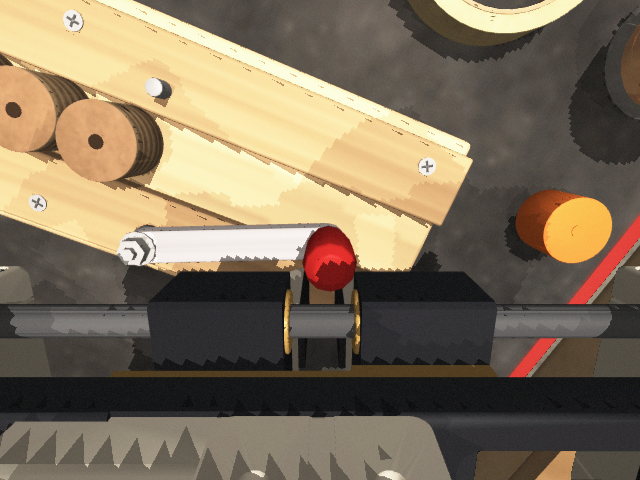

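The knob (329,258) sits between the fingertips and the bar is swinging with it. I'll continue the arc.

```bash
python3 -m jog '[[9.1,1.5,0,0,0,-0.1],[9.1,1.5,0,0,0,-0.1],[9.1,1.4,0,0,0,-0.1],[9.1,1.4,0,0,0,-0.1],[9.1,1.4,0,0,0,-0.1],[9.1,1.4,0,0,0,-0.1],[9.1,1.4,0,0,0,-0.1],[9.1,1.4,0,0,0,-0.1],[9.1,1.4,0,0,0,-0.1],[9.1,1.4,0,0,0,-0.1],[0,0,0,0,0,0]]'
python3 - <<'E'
from h import *
s=[565.5,57.5,.134]
c=cam('wrist');im=bot.capture('wrist');cv2.imwrite('pics/w4.png',im[:,:,::-1])
o=bot.get_obs();t=w2j(s,o['tool_pos']);print(t,o['tcp_rot'][2]-.134,o['contact_force'],'r',np.hypot(*(t+[42,36])))
E
```

```text
time: 12.2
tool_pos: [615.9, -3.4, 46.7]
tcp_rot: [-3.141, -0.0, 1.514]
contact_force: [0.2, -0.5, 0.8]
grip_width: 12.2
finger_force: 0.0
[ 41.62335965 -67.56070168] 1.3768660495286458 [ 0.07787491 -1.10105829  0.5532309 ] r 89.38089376425505
```

View pics/w4.png

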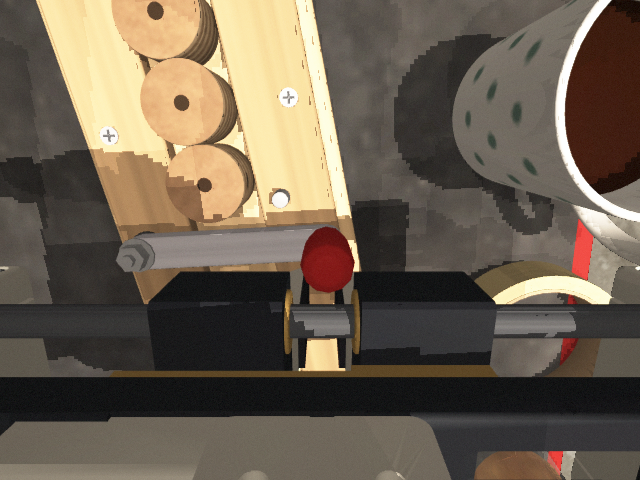

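The bar is about 0.2 rad short of the pin (280,198). I'll finish in small steps.

```bash
python3 -m jog '[[9.1,1.4,0,0,0,-0.1],[4.6,0.8,0,0,0,-0.05],[2,0.3,0,0,0,-0.02],[0,0,0,0,0,0],[0,0,0,0,0,0]]' | grep -E 'pos|rot|cont'
python3 -m jog '[[1,0,0,0,0,0],[0,0,0,0,0,0],[0,0,0,0,0,0]]' | grep -E 'pos|rot|cont'
python3 -m jog '[[1,0,0,0,0,0],[0,0,0,0,0,0],[0,0,0,0,0,0]]' | grep -E 'pos|rot|cont'
```

```text
tool_pos: [618.6, 10.1, 46.7]
tcp_rot: [-3.141, 0.001, 1.68]
contact_force: [0.2, -6.6, -0.2]
tool_pos: [618.6, 10.2, 46.7]
tcp_rot: [-3.141, 0.002, 1.681]
contact_force: [-0.4, -9.2, -0.3]
tool_pos: [618.5, 10.5, 46.7]
tcp_rot: [-3.141, 0.003, 1.681]
contact_force: [-0.1, -12.1, 0.0]
```

```bash
python3 -m jog '[[-4,0,0,0,0,0],[-12,0,0,0,0,0],[-25,0,0,0,0,0],[0,0,-40,0,0,0],[0,0,-40,0,0,0],[0,0,0,0,0,0]]'
python3 - <<'E'
from h import *
s=[565.5,57.5,.134]
c=cam('wrist');im=bot.capture('wrist');cv2.imwrite('pics/w5.png',im[:,:,::-1])
for P in((48,-36,76),(-42,-36,51),(0,-9.8,46)):print(P,topix(c,j2w(s,P)))
E
```

```text
time: 13.95
tool_pos: [626.6, -28.3, 132.8]
tcp_rot: [3.131, 0.002, 1.682]
contact_force: [-0.4, -0.3, 1.5]
grip_width: 12.1
finger_force: 0.0
(48, -36, 76) [318.77075219 159.80594497]
(-42, -36, 51) [178.67484161 160.73832581]
(0, -9.8, 46) [242.30652492 116.76111009]
```

View pics/w5.png

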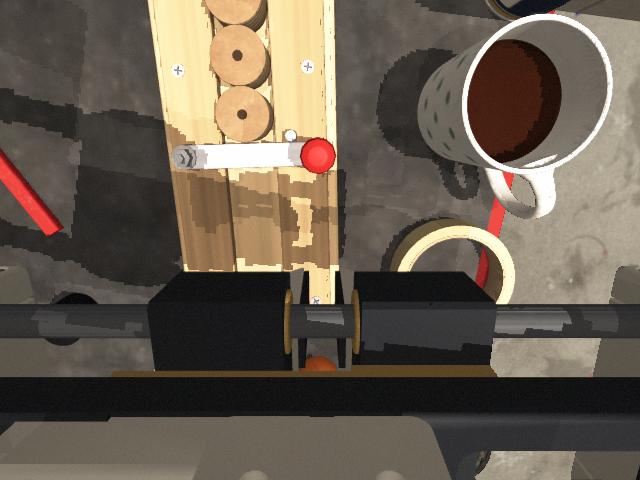

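The bar lies square across the channel against the pin (291,135), with core 5 (242,113) just ahead of it. The knob is at (318,155) and the robot is clear, so I'll hand in.

```bash
python3 -c "
from plant import bot
print(bot.close_job())"
```

```text
the job is handed in; nothing more can be done
None
```

The row of five cores is pushed home against the end stop, the keeper bar is shut against its pin, and the job is handed in at about 14 s on the robot clock with the robot clear of everything; the judge's verdict was not reported.

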